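# Stop the jig plate rocking

## Task

The wheel-drilling jig plate rocks at one of its four corners. Press down on its corners with a fingertip, one after another, until you find the one that gives; then press that corner's shim lever down flat, leaving the other three levers up, and press the same corner once more to feel that it is now firm. Do it all by touch: lift or carry nothing, do not prise the plate up, and leave the wheels and everything lying about where they are.

Things in the scene. Friction and masses are not known exactly. Their poses are not given: they have to be found in the camera images.
- bed: The jig bed: a plywood board, 165 (x) x 300 (y) x 15 mm, screwed to the bench; it cannot move. Origin at the centre of its underside, on the bench; x points away from the robot, y to the left, z up (it may be turned by up to about 0.35 rad). A bolt with a coil spring stands at its centre, its head 76 mm above the bench.
- plate: Grey metal jig plate over the bed, 146 (x) x 148 (y) x 12 mm, a round ear (foot) at each corner, two toy wheels in pin nests on it. Origin: centre of its underside, 41 mm above the bench; axes as the bed's. The sprung bolt holds it down. It stands on four steel rest buttons, one under each foot; one of them, a different one from run to run, is worn 5.5 mm low, so that foot rocks.
- foot_nl (a point): Press point on the near left foot: centre of the top of the round ear (36 mm across), at x = -55 mm, y = 56 mm in the bed's frame, 53 mm above the bench when level; moves with the plate. If this foot is the one that rocks, about 3 N tips it down by about 4 mm until it meets its support, and it springs back when let go; if not, it gives less than 1 mm.
- foot_nr (a point): Press point on the near right foot: centre of the top of the round ear (36 mm across), at x = -55 mm, y = -56 mm in the bed's frame, 53 mm above the bench when level; moves with the plate. If this foot is the one that rocks, about 3 N tips it down by about 4 mm until it meets its support, and it springs back when let go; if not, it gives less than 1 mm.
- foot_fl (a point): Press point on the far left foot: centre of the top of the round ear (36 mm across), at x = 55 mm, y = 56 mm in the bed's frame, 53 mm above the bench when level; moves with the plate. If this foot is the one that rocks, about 3 N tips it down by about 4 mm until it meets its support, and it springs back when let go; if not, it gives less than 1 mm.
- foot_fr (a point): Press point on the far right foot: centre of the top of the round ear (36 mm across), at x = 55 mm, y = -56 mm in the bed's frame, 53 mm above the bench when level; moves with the plate. If this foot is the one that rocks, about 3 N tips it down by about 4 mm until it meets its support, and it springs back when let go; if not, it gives less than 1 mm.
- shim_nl (a joint): Angle of the near left cam shim, a steel thumb lever with an eccentric cam under that foot. 0: lever up, at 45 degrees; 0.785: lever flat (level, on its stop), and the cam has then risen to within 1 mm of the level foot and carries it. About 3 N on the thumb piece turns it; friction keeps it where it is left.
- shim_nr (a joint): Angle of the near right cam shim, a steel thumb lever with an eccentric cam under that foot. 0: lever up, at 45 degrees; 0.785: lever flat (level, on its stop), and the cam has then risen to within 1 mm of the level foot and carries it. About 3 N on the thumb piece turns it; friction keeps it where it is left.
- shim_fl (a joint): Angle of the far left cam shim, a steel thumb lever with an eccentric cam under that foot. 0: lever up, at 45 degrees; 0.785: lever flat (level, on its stop), and the cam has then risen to within 1 mm of the level foot and carries it. About 3 N on the thumb piece turns it; friction keeps it where it is left.
- shim_fr (a joint): Angle of the far right cam shim, a steel thumb lever with an eccentric cam under that foot. 0: lever up, at 45 degrees; 0.785: lever flat (level, on its stop), and the cam has then risen to within 1 mm of the level foot and carries it. About 3 N on the thumb piece turns it; friction keeps it where it is left.
- thumb_nl (a point): Centre of the top of the near left lever's thumb piece (22 x 18 x 7 mm), 45 mm from its pivot; moves with it. Pivot at x = -55 mm, y = 67 mm in the bed's frame, 24 mm above the bench; the lever points outward (+y). Up, this point is 29 mm out from the pivot, 58 mm above the bench; flat, 45 mm out, 27 mm up. A straight push down, 35 mm out from the pivot, takes it flat.
- thumb_nr (a point): Centre of the top of the near right lever's thumb piece (22 x 18 x 7 mm), 45 mm from its pivot; moves with it. Pivot at x = -55 mm, y = -67 mm in the bed's frame, 24 mm above the bench; the lever points outward (-y). Up, this point is 29 mm out from the pivot, 58 mm above the bench; flat, 45 mm out, 27 mm up. A straight push down, 35 mm out from the pivot, takes it flat.
- thumb_fl (a point): Centre of the top of the far left lever's thumb piece (22 x 18 x 7 mm), 45 mm from its pivot; moves with it. Pivot at x = 55 mm, y = 67 mm in the bed's frame, 24 mm above the bench; the lever points outward (+y). Up, this point is 29 mm out from the pivot, 58 mm above the bench; flat, 45 mm out, 27 mm up. A straight push down, 35 mm out from the pivot, takes it flat.
- thumb_fr (a point): Centre of the top of the far right lever's thumb piece (22 x 18 x 7 mm), 45 mm from its pivot; moves with it. Pivot at x = 55 mm, y = -67 mm in the bed's frame, 24 mm above the bench; the lever points outward (-y). Up, this point is 29 mm out from the pivot, 58 mm above the bench; flat, 45 mm out, 27 mm up. A straight push down, 35 mm out from the pivot, takes it flat.
- wheel_2: Bystander, to be left alone: toy wheel, 42 mm across, 14 mm high, in the near nest on the plate. Origin at the centre of its underside.
- wheel_3: Bystander, to be left alone: toy wheel, 42 mm across, 14 mm high, in the far nest on the plate. Origin at the centre of its underside.
- wheel_4: Bystander, to be left alone: toy wheel, 32 mm across, 14 mm high, on the bed board between the two left levers. Origin at the centre of its underside.
- pencil: Bystander, to be left alone: red pencil, 178 mm long, on the bench in front of the bed. Origin at the centre of its underside.
- dowel_1: Bystander, to be left alone: square beech strip, 9 x 130 x 9 mm, on the bench behind the bed. Origin at the centre of its underside.
- try_square: Bystander, to be left alone: try square, 167 x 102 x 19 mm, at the front left of the bench. Origin at the centre of its underside.
- sand_block_b: Bystander, to be left alone: sanding block, 46 x 90 x 31 mm, at the right, between the vice and the mallet. Origin at the centre of its underside.
- mallet: Bystander, to be left alone: wooden mallet, 290 mm long, at the right behind the vice. Origin at the centre of its underside.

How it is judged:
On the way, in this order (a step that is already met when the one before it is completed fails the run):
1. a corner of the plate is pressed with the fingers and gives (its foot goes down by more than 2.5 mm) (contact force between the fingers and plate above 1 N and z of any of foot_nl, foot_nr, foot_fl, foot_fr in the frame of bed below 0.0505 m), for 0.1 s.
2. one shim lever is flat (above 0.70 rad) and the other three are still up (below 0.25 rad) (((value of joint shim_nl above 0.7 rad and value of joint each of shim_nr, shim_fl, shim_fr below 0.25 rad) or (value of joint shim_nr above 0.7 rad and value of joint each of shim_nl, shim_fl, shim_fr below 0.25 rad) or (value of joint shim_fl above 0.7 rad and value of joint each of shim_nl, shim_nr, shim_fr below 0.25 rad) or (value of joint shim_fr above 0.7 rad and value of joint each of shim_nl, shim_nr, shim_fl below 0.25 rad))), for 0.2 s.
3. that same corner is pressed again with more than 2 N and is firm: its foot stays within 2.5 mm of level and its shim carries more than 1 N of the press (contact force between the fingers and plate above 2 N and ((value of joint shim_nl above 0.7 rad and value of joint each of shim_nr, shim_fl, shim_fr below 0.25 rad and contact force between shim_nl and plate above 1 N and z of foot_nl in the frame of bed above 0.0505 m) or (value of joint shim_nr above 0.7 rad and value of joint each of shim_nl, shim_fl, shim_fr below 0.25 rad and contact force between shim_nr and plate above 1 N and z of foot_nr in the frame of bed above 0.0505 m) or (value of joint shim_fl above 0.7 rad and value of joint each of shim_nl, shim_nr, shim_fr below 0.25 rad and contact force between shim_fl and plate above 1 N and z of foot_fl in the frame of bed above 0.0505 m) or (value of joint shim_fr above 0.7 rad and value of joint each of shim_nl, shim_nr, shim_fl below 0.25 rad and contact force between shim_fr and plate above 1 N and z of foot_fr in the frame of bed above 0.0505 m))), for 0.15 s.
At the end, for the whole second after the job is handed in: The lever of the rocking corner is flat (above 0.70 rad), the other three are up (below 0.25 rad), and the plate lies level (within 0.02 rad, its underside 39 to 43 mm above the bench) and still (((value of joint shim_nl above 0.7 rad and value of joint each of shim_nr, shim_fl, shim_fr below 0.25 rad) or (value of joint shim_nr above 0.7 rad and value of joint each of shim_nl, shim_fl, shim_fr below 0.25 rad) or (value of joint shim_fl above 0.7 rad and value of joint each of shim_nl, shim_nr, shim_fr below 0.25 rad) or (value of joint shim_fr above 0.7 rad and value of joint each of shim_nl, shim_nr, shim_fl below 0.25 rad)) and angle between plate's own z axis and vertical below 0.02 rad and z of plate in the frame of bed between 0.039 and 0.043 m and linear speed of plate below 0.01 m/s); the robot touches nothing.
It fails at once if a second shim lever is pressed down (two levers past 0.25 rad) (value of joint each of shim_nl, shim_nr above 0.25 rad or value of joint each of shim_nl, shim_fl above 0.25 rad or value of joint each of shim_nl, shim_fr above 0.25 rad or value of joint each of shim_nr, shim_fl above 0.25 rad or value of joint each of shim_nr, shim_fr above 0.25 rad or value of joint each of shim_fl, shim_fr above 0.25 rad).
It fails at once if the plate is prised up (its centre more than 4 mm above its seat) (z of plate in the frame of bed above 0.045 m).
It fails at once if a bystander is lifted, carried or pushed more than 20 mm away (distance of any of wheel_2, wheel_3, wheel_4, pencil, dowel_1, try_square, sand_block_b, mallet from where it was at the start of the episode above 0.02 m).
It also fails if it takes over 72 s, if anything falls off the work surface, if the arm or the gripper's body presses on something with over 40 N, if the wrist force passes 120 N, or if a joint passes its speed limit or range.

## Robot

A 7-joint arm with a two-finger parallel gripper is mounted at the origin on a cart in front of the work surface, level with it; the furniture and walls round the work are solid. World frame = base frame: x ahead of the robot, y to its left, z up, the work surface at z = 0. Lengths are in m, angles in rad, forces in N, time in s.
With the tool pointing down it reaches from about 0.425 to 1.025 m from the base axis. Payload 9.4 kg.
Tool frame: the origin (TCP) lies at the very end of the fingers, on their centre line; the grasp point (between the pads) lies 19 mm behind it; z points along the fingers, y is the direction in which the jaws open and shut (so a half turn about z gives the same grasp; the last joint's range is limited). The gripper opens to 85 mm and grips with 20 to 120 N. Pads are 22 mm wide; open, the fingers measure 114 mm over their backs; the gripper's body (76 mm by 85 mm) begins 54 mm behind the grasp point. The pads swing forward as they close: fully open they stand 13 mm farther back than shut.
Start: joints at [1.192, 0.599, -0.003, 1.599, 0.002, 0.943, -0.08], TCP at [0.215, -0.692, 0.231] pointing down, gripper open.
Joint ranges: [-2.57, 2.57], [-0.35, 1.97], [-1.29, 1.29], [0.11, 2.56], [-1.05, 4.19], [0.11, 1.86], [-2.63, 2.63]. Speed limits (rad/s): [2.22, 2.22, 3.01, 3.01, 3.14, 3.14, 3.14].

## Interface

Orientations are given as a unit quaternion [w, x, y, z].
In Python, from rig import read_state, capture, calibration, close_job gives the robot as it stands.
- The arm moves only by the tool arm_command, never from a script. Its argument "moves" is a list of rows, each an object with "linear": the shift along the tool's x, y, z each as a share of 75 cm, from -1 to 1, a list of three; "delta_rot": the turn, a rotation vector about the tool's x, y, z each as a share of 180 degrees, from -1 to 1, a list of three; "grip": the finger opening in mm, from 0 to 85.4. In form: [{"linear": [x, y, z], "delta_rot": [rx, ry, rz], "grip": grip}, ...]. A call has 1 to 10 rows; each row is the pose to reach, as a shift and turn from the pose commanded when the call began, along the tool's axes at that moment, turning the shorter way round; what a row does not reach only later rows make up. A row lasts 1/8 s, in which the tool goes at most 62.5 mm and 10.7 degrees, less where a joint would pass 70% of its speed; a pose out of reach is approached as far as the arm can. A call with a number of a shift or a turn outside -1 to 1 is refused whole. A call with a gripper value outside its range is refused whole. The fingers move at their own pace and stop on an object; "squeeze" is the grip in N (left out, the last holds). Time passes only in rows, so rows that repeat a pose let the fingers close. It gives the time, the measured TCP pose, the force and the opening at its end, in the units of the state.
- read_state(): the state, without advancing time (a new reading comes with each control period).
- capture(name): name is "side" or "top" or "wrist"; returns the picture (480x640x3 uint8, blue, green, red); there is no depth.
- calibration(name): a dict with "fov_y" (degrees; the focal length in pixels is half the picture's height over the tangent of half this angle, whatever the lens; pixels are square), "cx", "cy" (the principal point, pixels), "cam_to_world" (4x4, takes a point from camera to world coordinates). Camera axes: x right, y down, z forward; pixel columns grow to the right and rows downward; lengths in m; the calibration is good to about 2 mm. A picture is of the moment at which its call begins: read the wrist's pose just before it. calibration takes no time and is no camera call; for the wrist camera it gives the pose at the moment of the call.
- close_job(): hands the job in, once; it reports no verdict.
The state is a dict: "t": time; "qpos": joint angles; "qd": joint speeds; "joint_torque": joint torques, N m; "ee_pos": TCP position; "eef_rot": TCP orientation; "wrist_force": force on the tool from outside, world axes, zero at the start; "wrist_torque": the same for the moment, N m; "finger_gap": finger opening in m.
Only numpy, scipy, OpenCV 4.12 (cv2) and the standard library are available. Lean on these libraries where they do the work, as an engineer would, in place of code of your own. Each camera call takes 0.05 s, during which the arm holds its last target.

## Working session

There is one attempt and no reset: what is moved stays moved. The work goes in short steps, Python scripts to look and compute and a tool call to move; the robot and the scene stay as the last step left them, time stands still between calls to the robot, and variables do not carry over. Pictures are saved under pics/ and viewed, and the job is handed in when it is done.

Besides the shell and the picture viewer there is one more tool, called as name(argument=value, ...) on one line, values as JSON. arm_command: Moves the arm, as the interface text tells. Shift numbers are shares of 75 cm and turn numbers shares of 180 degrees, none past 1 either way. Its arguments: {"type":"object","properties":{"moves":{"type":"array","items":{"type":"object","properties":{"linear":{"type":"array","items":{"type":"number"}},"delta_rot":{"type":"array","items":{"type":"number"}},"grip":{"type":"number"}}}},"squeeze":{"type":"number"}},"required":["moves"]}

```bash
mkdir -p pics; ls
python3 - <<'E'
from rig import *
import cv2,numpy as np
s=read_state();print({k:np.round(v,3).tolist() for k,v in s.items()})
for n in("top","side"):
    c=calibration(n);print(n,c["fov_y"],c["cx"],c["cy"],np.round(c["cam_to_world"],3).tolist())
    cv2.imwrite(f"pics/{n}0.png",capture(n))
E
```

```text
pics
{'t': 0.0, 'qpos': [1.192, 0.6, -0.003, 1.6, 0.002, 0.943, -0.08], 'qd': [-0.001, 0.0, 0.001, 0.002, -0.001, 0.001, 0.001], 'joint_torque': [-0.0, -77.645, 1.565, -25.801, 0.012, 0.009, -0.0], 'ee_pos': [0.215, -0.692, 0.23], 'eef_rot': [-0.001, 0.989, 0.15, -0.0], 'wrist_force': [0.169, 0.475, 0.058], 'wrist_torque': [0.011, 0.027, 0.021], 'finger_gap': 0.085}
top 57.264116025102645 317.40268493138296 239.88624341912188 [[0.0, -0.999, 0.039, 0.445], [-1.0, -0.001, -0.01, 0.087], [0.01, -0.039, -0.999, 1.024], [0.0, 0.0, 0.0, 1.0]]
side 46.08505660908361 334.66318828833465 237.59377291157853 [[-0.998, -0.031, 0.055, 0.395], [-0.062, 0.665, -0.744, 1.287], [-0.014, -0.746, -0.666, 1.118], [0.0, 0.0, 0.0, 1.0]]
```

View pics/top0.png

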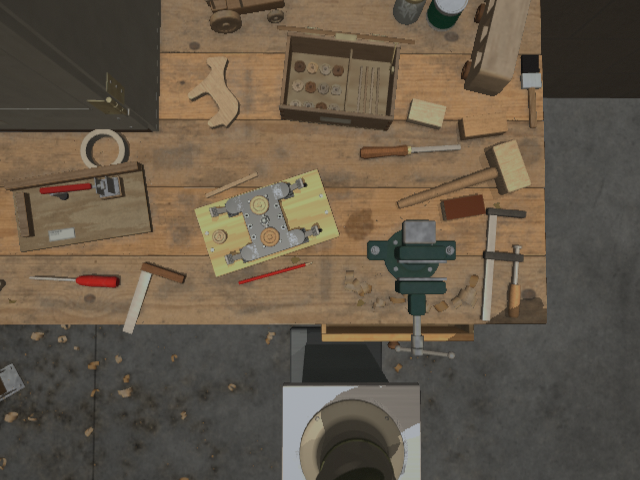

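View pics/side0.png

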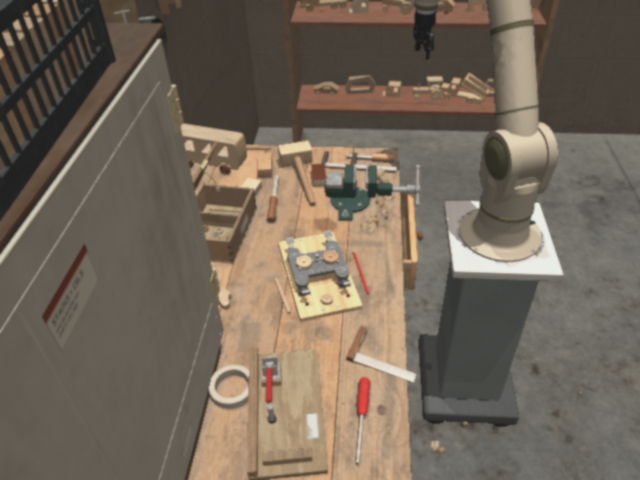

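```bash
cat > h.py <<'E'
from rig import *
import cv2,numpy as np
def ray(n,uv,z,c=None):
    c=c or calibration(n); f=240/np.tan(np.radians(c["fov_y"]/2)); T=np.array(c["cam_to_world"])
    uv=np.atleast_2d(uv).astype(float)
    d=np.c_[(uv[:,0]-c["cx"])/f,(uv[:,1]-c["cy"])/f,np.ones(len(uv))]@T[:3,:3].T
    o=T[:3,3]; return o+d*((z-o[2])/d[:,2])[:,None]
def proj(n,P,c=None):
    c=c or calibration(n); f=240/np.tan(np.radians(c["fov_y"]/2)); T=np.array(c["cam_to_world"])
    p=(np.atleast_2d(P)-T[:3,3])@T[:3,:3]
    return np.c_[p[:,0]/p[:,2]*f+c["cx"],p[:,1]/p[:,2]*f+c["cy"]]
E
python3 - <<'E'
from h import *
im=cv2.imread("pics/top0.png"); r=im[150:300,180:350]
cv2.imwrite("pics/top0z.png",cv2.resize(r,None,fx=4.5,fy=4,interpolation=cv2.INTER_CUBIC)) if 0 else cv2.imwrite("pics/top0z.png",cv2.resize(r,None,fx=4,fy=4,interpolation=cv2.INTER_CUBIC))
hsv=cv2.cvtColor(im,cv2.COLOR_BGR2HSV)
for p in[(205,222),(225,265),(320,190),(330,230),(180,240)]:print(p,hsv[p[1],p[0]])
m=cv2.inRange(hsv,(20,60,150),(35,255,255));m[:150]=0;m[300:]=0;m[:,:180]=0;m[:,350:]=0
m=cv2.morphologyEx(m,cv2.MORPH_OPEN,np.ones((3,3)))
cs=cv2.findContours(m,0,2)[0];p=np.vstack([c for c in cs if len(c)>15])
rc=cv2.minAreaRect(p);print(rc);b=cv2.boxPoints(rc);w=ray("top",b,.015);print(b,w)
print([np.linalg.norm(w[i]-w[i-1]) for i in range(4)],w.mean(0))
E
```

```text
(205, 222) [ 30  85 168]
(225, 265) [ 32  82 171]
(320, 190) [ 26  92 169]
(330, 230) [ 32  82 172]
(180, 240) [ 15  95 129]
((266.1817932128906, 222.26992797851562), (70.58795928955078, 130.2891387939453), 71.74243927001953)
[[193.25952 209.1618 ]
 [316.98962 168.34363]
 [339.10406 235.37805]
 [215.37396 276.19623]] [[0.5553781  0.3627948  0.015     ]
 [0.65048308 0.07851947 0.015     ]
 [0.49532506 0.02761043 0.015     ]
 [0.40172462 0.31066063 0.015     ]]
[np.float64(0.1622570840926863), np.float64(0.29976226969511743), np.float64(0.16329648605277972), np.float64(0.2981248972253372)] [0.52572771 0.19489633 0.015     ]
```

View pics/top0z.png

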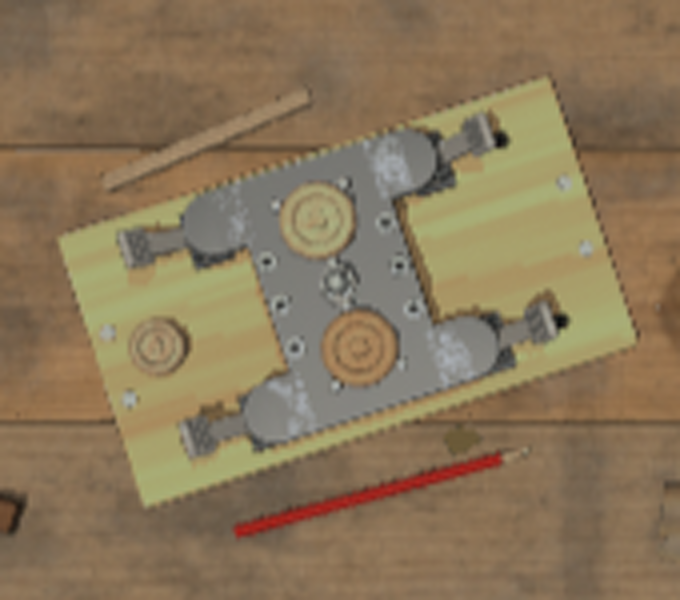

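```bash
cat >> h.py <<'E'
from scipy.spatial.transform import Rotation as R
BC=np.array([.5257,.1949]);YAW=.321
def bed(x,y,z):
    c,s=np.cos(YAW),np.sin(YAW); return np.array([BC[0]+c*x-s*y,BC[1]+s*x+c*y,z])
def rel(targets,start=None):
    s=read_state();q=np.array(s["eef_rot"]);Rt=R.from_quat(q[[1,2,3,0]])
    p=np.array(s["ee_pos"] if start is None else start)
    print("at",np.round(p,4),"rotvec",np.round(Rt.as_matrix(),3).tolist())
    for t in targets: print(np.round(t,4),"->",np.round(Rt.inv().apply(np.array(t)-p)/.75,4))
E
python3 - <<'E'
from h import *
for n in("top","side"):
    im=cv2.imread(f"pics/{n}0.png");k=4
    big=cv2.resize(im,None,fx=k,fy=k,interpolation=cv2.INTER_CUBIC)
    for sx in(-1,1):
        for sy in(-1,1):
            for P,col in((bed(55*sx/1e3,56*sy/1e3,.053),(0,0,255)),(bed(55*sx/1e3,96*sy/1e3,.058),(255,0,255)),(bed(82.5*sx/1e3,150*sy/1e3,.015),(255,0,0)),(bed(0,0,.076),(0,255,0))):
                u=proj(n,P)[0]*k+k/2-.5;cv2.drawMarker(big,tuple(int(v) for v in u),col,0,14,2)
    c=(proj(n,bed(0,0,.03))[0]*k).astype(int);cv2.imwrite(f"pics/{n}ov.png",big[c[1]-260:c[1]+260,c[0]-340:c[0]+340])
rel([[.30,-.55,.36],[.45,-.35,.36],[.5,0.05,.3],bed(-.055,-.054,.12),])
E
```

```text
at [ 0.2154 -0.6918  0.2305] rotvec [[0.955, 0.297, -0.001], [0.297, -0.955, 0.001], [-0.0, -0.001, -1.0]]
[ 0.3  -0.55  0.36] -> [ 0.1639 -0.1472 -0.1725]
[ 0.45 -0.35  0.36] -> [ 0.4342 -0.3424 -0.1722]
[0.5  0.05 0.3 ] -> [ 0.6564 -0.8317 -0.0916]
[0.4905 0.1263 0.12  ] -> [ 0.6746 -0.9322  0.1486]
```

View pics/topov.png

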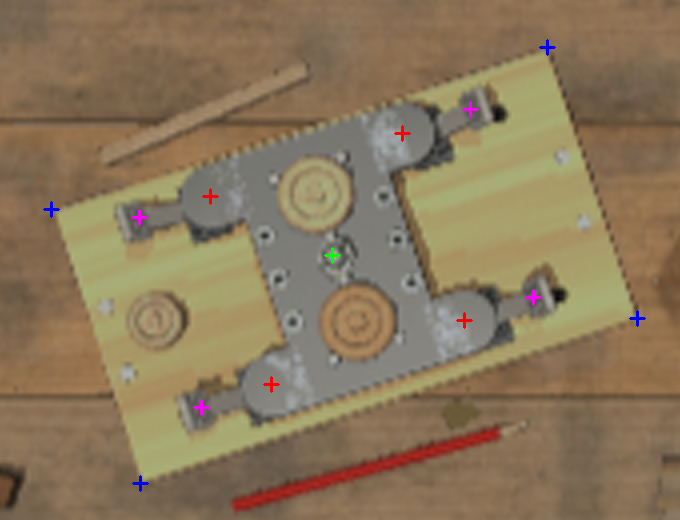

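View pics/sideov.png

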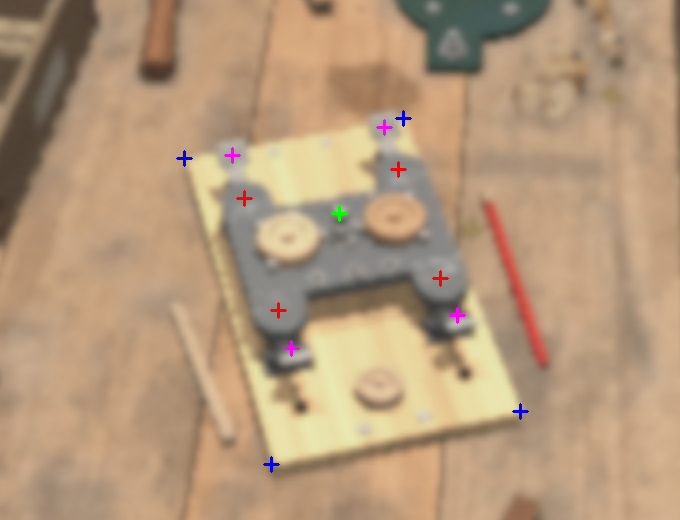

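arm_command(moves=[{"linear":[0.164,-0.147,-0.172],"grip":0},{"linear":[0.164,-0.147,-0.172],"grip":0},{"linear":[0.164,-0.147,-0.172],"grip":0},{"linear":[0.164,-0.147,-0.172],"grip":0},{"linear":[0.434,-0.342,-0.172],"grip":0},{"linear":[0.434,-0.342,-0.172],"grip":0},{"linear":[0.434,-0.342,-0.172],"grip":0},{"linear":[0.434,-0.342,-0.172],"grip":0},{"linear":[0.656,-0.832,-0.092],"grip":0},{"linear":[0.656,-0.832,-0.092],"grip":0}])

```text
$.moves[0]: bad value
```

Run:
```python
from h import *
rel([[.5,0.05,.3],bed(-.055,-.054,.12),bed(-.055,-.054,.065)])
print(read_state()["wrist_force"],read_state()["finger_gap"])
```

```text
at [ 0.2154 -0.6918  0.2305] rotvec [[0.955, 0.297, -0.001], [0.297, -0.955, 0.001], [-0.0, -0.001, -1.0]]
[0.5  0.05 0.3 ] -> [ 0.6564 -0.8317 -0.0916]
[0.4905 0.1263 0.12  ] -> [ 0.6746 -0.9322  0.1486]
[0.4905 0.1263 0.065 ] -> [ 0.6746 -0.9321  0.2219]
[-0.03548434 -0.2773195   1.08001305] 0.08485529554614081
```

Rows probably need every key.

arm_command(moves=[{"linear":[0.164,-0.147,-0.172],"delta_rot":[0,0,0],"grip":0},{"linear":[0.164,-0.147,-0.172],"delta_rot":[0,0,0],"grip":0},{"linear":[0.164,-0.147,-0.172],"delta_rot":[0,0,0],"grip":0},{"linear":[0.164,-0.147,-0.172],"delta_rot":[0,0,0],"grip":0},{"linear":[0.434,-0.342,-0.172],"delta_rot":[0,0,0],"grip":0},{"linear":[0.434,-0.342,-0.172],"delta_rot":[0,0,0],"grip":0},{"linear":[0.434,-0.342,-0.172],"delta_rot":[0,0,0],"grip":0},{"linear":[0.434,-0.342,-0.172],"delta_rot":[0,0,0],"grip":0},{"linear":[0.656,-0.832,-0.092],"delta_rot":[0,0,0],"grip":0},{"linear":[0.656,-0.832,-0.092],"delta_rot":[0,0,0],"grip":0}])

```text
t: 1.35
ee_pos: [0.4653, -0.2265, 0.3408]
eef_rot: [-0.0, 0.989, 0.15, -0.001]
wrist_force: [-0.3, 0.2, 0.5]
finger_gap: -0.0001
```

Run:
```python
from h import *
rel([[.5,0.05,.3],bed(-.055,-.054,.12),bed(-.055,-.054,.065)])
print(read_state()["wrist_force"],read_state()["finger_gap"])
```

```text
at [ 0.4653 -0.2265  0.3408] rotvec [[0.955, 0.297, -0.001], [0.297, -0.955, 0.0], [-0.001, -0.001, -1.0]]
[0.5  0.05 0.3 ] -> [ 0.1536 -0.3383  0.0545]
[0.4905 0.1263 0.12  ] -> [ 0.172  -0.4391  0.2945]
[0.4905 0.1263 0.065 ] -> [ 0.1721 -0.4391  0.3678]
[-0.33753699  0.21540998  0.53902511] -0.0001184327807617821
```

arm_command(moves=[{"linear":[0.154,-0.338,0.05],"delta_rot":[0,0,0],"grip":0},{"linear":[0.154,-0.338,0.05],"delta_rot":[0,0,0],"grip":0},{"linear":[0.154,-0.338,0.05],"delta_rot":[0,0,0],"grip":0},{"linear":[0.154,-0.338,0.05],"delta_rot":[0,0,0],"grip":0},{"linear":[0.172,-0.439,0.294],"delta_rot":[0,0,0],"grip":0},{"linear":[0.172,-0.439,0.294],"delta_rot":[0,0,0],"grip":0},{"linear":[0.172,-0.439,0.294],"delta_rot":[0,0,0],"grip":0},{"linear":[0.172,-0.439,0.294],"delta_rot":[0,0,0],"grip":0},{"linear":[0.172,-0.439,0.294],"delta_rot":[0,0,0],"grip":0},{"linear":[0.172,-0.439,0.294],"delta_rot":[0,0,0],"grip":0}])

```text
t: 2.6
ee_pos: [0.491, 0.1239, 0.1218]
eef_rot: [0.0, 0.989, 0.15, 0.0]
wrist_force: [-1.0, -0.6, -0.2]
finger_gap: -0.0003
```

Run:
```python
from h import *
rel([bed(-.055,-.054,.120),bed(-.055,-.054,.060)])
print(read_state()["wrist_force"],read_state()["finger_gap"])
for n in ("top","side","wrist"):
    im=capture(n)
    if n!="wrist":
        c=proj(n,bed(0,0,.05))[0].astype(int);im=cv2.resize(im[max(0,c[1]-90):c[1]+90,c[0]-120:c[0]+120],None,fx=3,fy=3,interpolation=cv2.INTER_CUBIC)
    cv2.imwrite(f"pics/{n}1.png",im)
```

```text
at [0.491  0.1239 0.1218] rotvec [[0.955, 0.296, 0.0], [0.296, -0.955, -0.001], [-0.0, 0.001, -1.0]]
[0.4905 0.1263 0.12  ] -> [ 0.0004 -0.0033  0.0025]
[0.4905 0.1263 0.06  ] -> [ 0.0004 -0.0033  0.0825]
[-0.9725393  -0.61167372 -0.18493704] -0.0002685816390446273
```

View pics/side1.png

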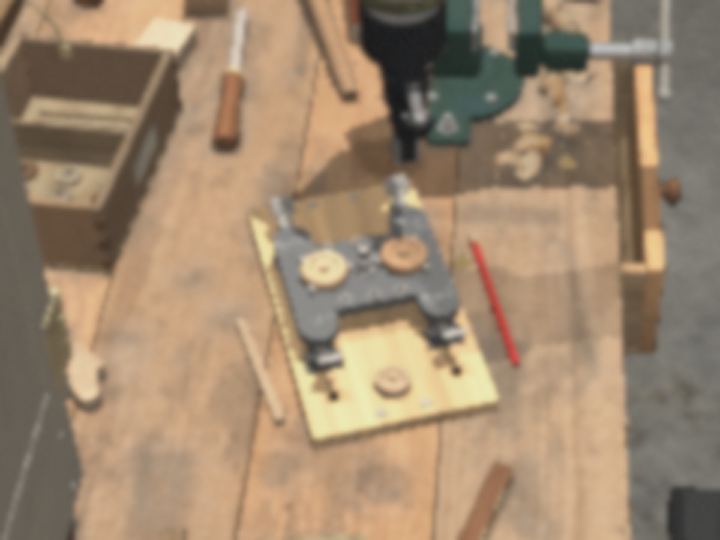

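View pics/wrist1.png

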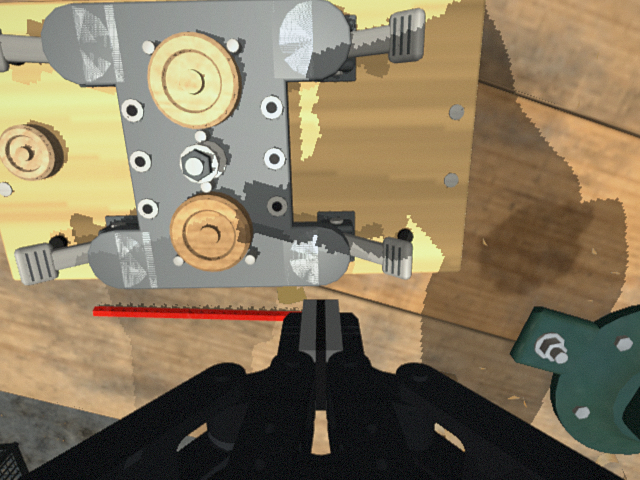

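Run:
```python
from h import *
im=cv2.imread("pics/wrist1.png");c=calibration("wrist")
print(proj("wrist",bed(0,0,.076),c), proj("wrist",read_state()["ee_pos"],c))
a=np.linspace(0,2*np.pi,60)
for sx in(-1,1):
  for sy in(-1,1):
    P=np.array([bed(sx*.055+.018*np.cos(t),sy*.056+.018*np.sin(t),.053) for t in a])
    cv2.polylines(im,[proj("wrist",P,c).astype(int)],True,(0,0,255),1)
    cv2.drawMarker(im,tuple(proj("wrist",bed(sx*.055,sy*.096,.058),c)[0].astype(int)),(255,0,255),0,12,2)
cv2.drawMarker(im,tuple(proj("wrist",bed(0,0,.076),c)[0].astype(int)),(0,255,0),0,12,2)
cv2.imwrite("pics/wrist1ov.png",im)
```

```text
[[197.54776996 168.67620467]] [[322.3625477  322.81539888]]
```

View pics/wrist1ov.png

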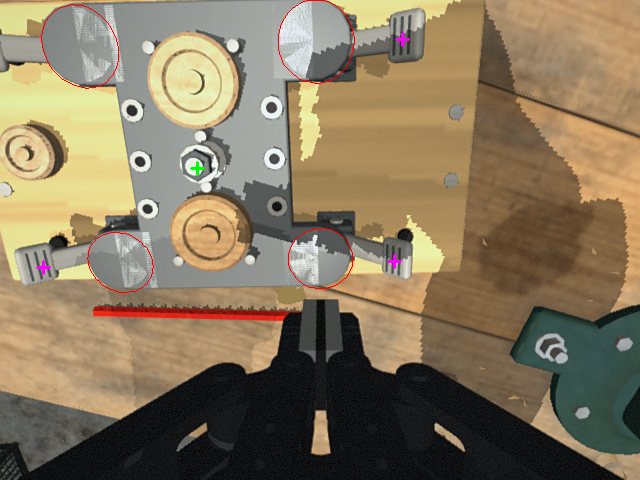

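arm_command(moves=[{"linear":[0,-0.003,0.08],"delta_rot":[0,0,0],"grip":0},{"linear":[0,-0.003,0.08],"delta_rot":[0,0,0],"grip":0},{"linear":[0,-0.003,0.08],"delta_rot":[0,0,0],"grip":0},{"linear":[0,-0.003,0.08],"delta_rot":[0,0,0],"grip":0}])

```text
t: 3.25
ee_pos: [0.491, 0.127, 0.0635]
eef_rot: [-0.0, 0.989, 0.15, 0.002]
wrist_force: [0.2, -0.5, 0.2]
finger_gap: 0.0001
```

Run:
```python
from h import *
rel([bed(-.055,-.054,.0520)])
print(read_state()["wrist_force"])
```

```text
at [0.491  0.127  0.0635] rotvec [[0.955, 0.297, 0.003], [0.297, -0.955, 0.001], [0.003, 0.0, -1.0]]
[0.4905 0.1263 0.052 ] -> [-0.0008  0.0007  0.0154]
[ 0.16739028 -0.47073042  0.19013178]
```

arm_command(moves=[{"linear":[0,0,0.004],"delta_rot":[0,0,0],"grip":0},{"linear":[0,0,0.008],"delta_rot":[0,0,0],"grip":0},{"linear":[0,0,0.012],"delta_rot":[0,0,0],"grip":0},{"linear":[0,0,0.012],"delta_rot":[0,0,0],"grip":0}])

```text
t: 3.75
ee_pos: [0.49, 0.127, 0.0525]
eef_rot: [0.0, 0.989, 0.15, 0.0]
wrist_force: [-0.6, -0.3, 5.9]
finger_gap: 0.0003
```

arm_command(moves=[{"linear":[0,0,0.0015],"delta_rot":[0,0,0],"grip":0},{"linear":[0,0,0.003],"delta_rot":[0,0,0],"grip":0},{"linear":[0,0,0.003],"delta_rot":[0,0,0],"grip":0}])

```text
t: 4.12
ee_pos: [0.49, 0.1269, 0.0518]
eef_rot: [0.0, 0.989, 0.15, 0.001]
wrist_force: [-5.0, -1.9, 33.4]
finger_gap: -0.0001
```

arm_command(moves=[{"linear":[0,0,-0.05],"delta_rot":[0,0,0],"grip":0},{"linear":[0.147,-0.003,-0.05],"delta_rot":[0,0,0],"grip":0},{"linear":[0.147,-0.003,-0.05],"delta_rot":[0,0,0],"grip":0},{"linear":[0.147,-0.003,-0.05],"delta_rot":[0,0,0],"grip":0},{"linear":[0.147,-0.003,-0.011],"delta_rot":[0,0,0],"grip":0},{"linear":[0.147,-0.003,-0.011],"delta_rot":[0,0,0],"grip":0},{"linear":[0.147,-0.003,-0.011],"delta_rot":[0,0,0],"grip":0}])

```text
t: 5.0
ee_pos: [0.594, 0.1618, 0.0587]
eef_rot: [0.0, 0.989, 0.15, -0.0]
wrist_force: [-0.1, 0.8, 0.2]
finger_gap: 0.0004
```

Run:
```python
from h import *
rel([bed(.055,-.054,.0525)])
```

```text
at [0.594  0.1618 0.0587] rotvec [[0.955, 0.297, -0.001], [0.297, -0.955, -0.0], [-0.001, 0.0, -1.0]]
[0.5949 0.161  0.0525] -> [0.0008 0.0014 0.0082]
```

arm_command(moves=[{"linear":[0,0,0.003],"delta_rot":[0,0,0],"grip":0},{"linear":[0,0,0.006],"delta_rot":[0,0,0],"grip":0},{"linear":[0,0,0.008],"delta_rot":[0,0,0],"grip":0},{"linear":[0,0,0.0095],"delta_rot":[0,0,0],"grip":0},{"linear":[0,0,0.0095],"delta_rot":[0,0,0],"grip":0}])

```text
t: 5.62
ee_pos: [0.5947, 0.1619, 0.0525]
eef_rot: [0.0, 0.989, 0.15, 0.0]
wrist_force: [-3.1, -0.1, 13.8]
finger_gap: -0.0003
```

arm_command(moves=[{"linear":[0,0,-0.05],"delta_rot":[0,0,0],"grip":0},{"linear":[0,0,-0.06],"delta_rot":[0,0,0],"grip":0},{"linear":[-0.003,-0.144,-0.06],"delta_rot":[0,0,0],"grip":0},{"linear":[-0.003,-0.144,-0.06],"delta_rot":[0,0,0],"grip":0},{"linear":[-0.003,-0.144,-0.06],"delta_rot":[0,0,0],"grip":0},{"linear":[-0.003,-0.144,-0.01],"delta_rot":[0,0,0],"grip":0},{"linear":[-0.003,-0.144,-0.01],"delta_rot":[0,0,0],"grip":0},{"linear":[-0.003,-0.144,-0.01],"delta_rot":[0,0,0],"grip":0}])

```text
t: 6.62
ee_pos: [0.5606, 0.2637, 0.0591]
eef_rot: [0.0, 0.989, 0.15, -0.0]
wrist_force: [-0.6, -0.1, -0.1]
finger_gap: -0.0001
```

Run:
```python
from h import *
rel([bed(.055,.054,.0525)])
```

```text
at [0.5606 0.2637 0.0591] rotvec [[0.955, 0.296, -0.0], [0.296, -0.955, -0.0], [-0.0, 0.0, -1.0]]
[0.5609 0.2635 0.0525] -> [0.0003 0.0003 0.0088]
```

arm_command(moves=[{"linear":[0,0,0.003],"delta_rot":[0,0,0],"grip":0},{"linear":[0,0,0.006],"delta_rot":[0,0,0],"grip":0},{"linear":[0,0,0.008],"delta_rot":[0,0,0],"grip":0},{"linear":[0,0,0.0095],"delta_rot":[0,0,0],"grip":0},{"linear":[0,0,0.0095],"delta_rot":[0,0,0],"grip":0}])

```text
t: 7.25
ee_pos: [0.5604, 0.2644, 0.0523]
eef_rot: [0.0, 0.989, 0.15, 0.0]
wrist_force: [-1.3, -1.0, 8.4]
finger_gap: -0.0
```

arm_command(moves=[{"linear":[0,0,-0.05],"delta_rot":[0,0,0],"grip":0},{"linear":[0,0,-0.06],"delta_rot":[0,0,0],"grip":0},{"linear":[-0.147,0.003,-0.06],"delta_rot":[0,0,0],"grip":0},{"linear":[-0.147,0.003,-0.06],"delta_rot":[0,0,0],"grip":0},{"linear":[-0.147,0.003,-0.06],"delta_rot":[0,0,0],"grip":0},{"linear":[-0.147,0.003,-0.01],"delta_rot":[0,0,0],"grip":0},{"linear":[-0.147,0.003,-0.01],"delta_rot":[0,0,0],"grip":0},{"linear":[-0.147,0.003,-0.01],"delta_rot":[0,0,0],"grip":0}])

```text
t: 8.25
ee_pos: [0.4561, 0.2297, 0.0594]
eef_rot: [0.0, 0.989, 0.15, -0.0]
wrist_force: [-0.4, 0.4, 1.1]
finger_gap: -0.0003
```

Run:
```python
from h import *
rel([bed(-.055,.054,.0525)])
```

```text
at [0.4561 0.2297 0.0594] rotvec [[0.955, 0.297, -0.0], [0.297, -0.955, -0.0], [-0.0, 0.0, -1.0]]
[0.4565 0.2288 0.0525] -> [0.0001 0.0013 0.0092]
```

arm_command(moves=[{"linear":[0,0,0.003],"delta_rot":[0,0,0],"grip":0},{"linear":[0,0,0.006],"delta_rot":[0,0,0],"grip":0},{"linear":[0,0,0.008],"delta_rot":[0,0,0],"grip":0},{"linear":[0,0,0.0095],"delta_rot":[0,0,0],"grip":0},{"linear":[0,0,0.0095],"delta_rot":[0,0,0],"grip":0}])

```text
t: 8.88
ee_pos: [0.4557, 0.2294, 0.0519]
eef_rot: [0.0, 0.989, 0.15, -0.0]
wrist_force: [-0.5, 0.6, -0.5]
finger_gap: -0.0001
```

arm_command(moves=[{"linear":[0,0,0.002],"delta_rot":[0,0,0],"grip":0},{"linear":[0,0,0.0035],"delta_rot":[0,0,0],"grip":0},{"linear":[0,0,0.0035],"delta_rot":[0,0,0],"grip":0}])

```text
t: 9.25
ee_pos: [0.4555, 0.2295, 0.0493]
eef_rot: [-0.0, 0.989, 0.15, -0.0]
wrist_force: [-1.7, 0.9, 1.9]
finger_gap: -0.0002
```

arm_command(moves=[{"linear":[0,0,0.0015],"delta_rot":[0,0,0],"grip":0},{"linear":[0,0,0.0025],"delta_rot":[0,0,0],"grip":0},{"linear":[0,0,0.0025],"delta_rot":[0,0,0],"grip":0}])

```text
t: 9.62
ee_pos: [0.4554, 0.2296, 0.0483]
eef_rot: [-0.0, 0.989, 0.151, 0.0]
wrist_force: [-5.0, -0.2, 15.5]
finger_gap: -0.0
```

arm_command(moves=[{"linear":[0,0,0],"delta_rot":[0,0,0],"grip":0},{"linear":[0,0,-0.06],"delta_rot":[0,0,0],"grip":0},{"linear":[0,0,-0.06],"delta_rot":[0,0,0],"grip":0},{"linear":[0,-0.064,-0.06],"delta_rot":[0,0,0],"grip":0},{"linear":[0,-0.064,-0.06],"delta_rot":[0,0,0],"grip":0},{"linear":[0,-0.064,-0.06],"delta_rot":[0,0,0],"grip":0}])

```text
t: 10.38
ee_pos: [0.4412, 0.2749, 0.0919]
eef_rot: [0.0, 0.989, 0.151, -0.0]
wrist_force: [-0.2, -0.8, -0.8]
finger_gap: 0.0
```

Run:
```python
from h import *
rel([bed(-.055,.103,.07),bed(-.055,.103,.027)])
cv2.imwrite("pics/side2.png",cv2.resize(capture("side")[200:330,260:400],None,fx=5,fy=4.5))
```

```text
at [0.4412 0.2749 0.0919] rotvec [[0.955, 0.298, -0.001], [0.298, -0.955, -0.001], [-0.001, 0.001, -1.0]]
[0.441  0.2753 0.07  ] -> [-0.     -0.0006  0.0292]
[0.441  0.2753 0.027 ] -> [ 0.     -0.0006  0.0865]
```

View pics/side2.png

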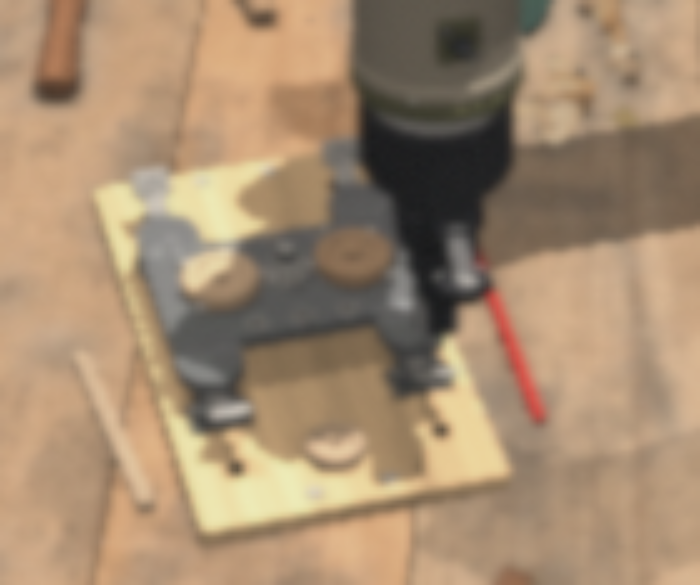

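arm_command(moves=[{"linear":[0,-0.001,0.025],"delta_rot":[0,0,0],"grip":0},{"linear":[0,-0.001,0.035],"delta_rot":[0,0,0],"grip":0},{"linear":[0,-0.001,0.042],"delta_rot":[0,0,0],"grip":0},{"linear":[0,-0.001,0.049],"delta_rot":[0,0,0],"grip":0},{"linear":[0,-0.001,0.056],"delta_rot":[0,0,0],"grip":0},{"linear":[0,-0.001,0.056],"delta_rot":[0,0,0],"grip":0}])

```text
t: 11.18
ee_pos: [0.4412, 0.2756, 0.0504]
eef_rot: [0.0, 0.989, 0.15, -0.0]
wrist_force: [0.1, -0.4, -0.5]
finger_gap: 0.0001
```

arm_command(moves=[{"linear":[0,0,0.007],"delta_rot":[0,0,0],"grip":0},{"linear":[0,0,0.014],"delta_rot":[0,0,0],"grip":0},{"linear":[0,0,0.02],"delta_rot":[0,0,0],"grip":0},{"linear":[0,0,0.024],"delta_rot":[0,0,0],"grip":0},{"linear":[0,0,0.024],"delta_rot":[0,0,0],"grip":0}])

```text
t: 11.8
ee_pos: [0.4409, 0.2756, 0.0321]
eef_rot: [0.0, 0.989, 0.15, -0.0]
wrist_force: [-0.6, -0.7, -0.1]
finger_gap: -0.0005
```

arm_command(moves=[{"linear":[0,0,0.004],"delta_rot":[0,0,0],"grip":0},{"linear":[0,0,0.007],"delta_rot":[0,0,0],"grip":0},{"linear":[0,0,0.007],"delta_rot":[0,0,0],"grip":0}])

```text
t: 12.18
ee_pos: [0.4408, 0.2761, 0.0273]
eef_rot: [-0.0, 0.989, 0.15, -0.0]
wrist_force: [-2.0, 1.8, 6.0]
finger_gap: -0.0001
```

Run:
```python
from h import *
cv2.imwrite("pics/side3.png",cv2.resize(capture("side")[200:330,260:400],None,fx=5,fy=4.5))
cv2.imwrite("pics/wrist3.png",capture("wrist"))
```

```text
(no output)
```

View pics/side3.png

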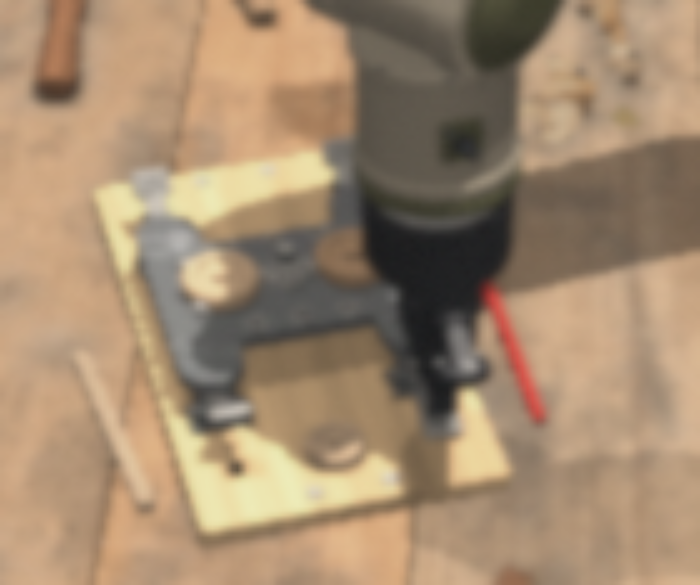

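View pics/wrist3.png

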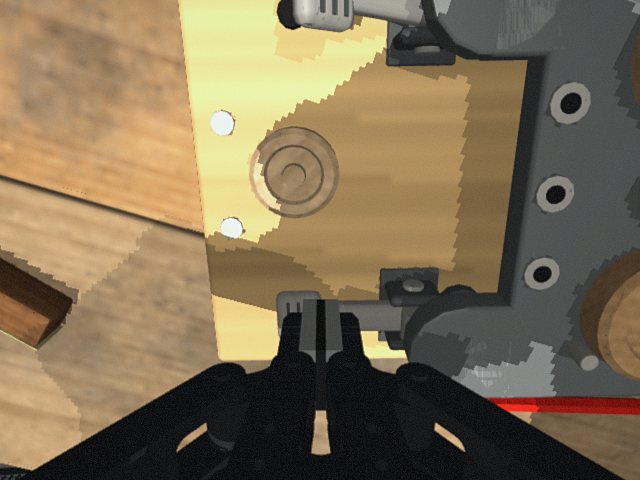

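arm_command(moves=[{"linear":[0,0,0.0015],"delta_rot":[0,0,0],"grip":0},{"linear":[0,0,0.0015],"delta_rot":[0,0,0],"grip":0}])

```text
t: 12.52
ee_pos: [0.4409, 0.2761, 0.0269]
eef_rot: [-0.0, 0.989, 0.151, 0.0]
wrist_force: [-3.7, -0.7, 16.0]
finger_gap: -0.0001
```

arm_command(moves=[{"linear":[0,0,-0.05],"delta_rot":[0,0,0],"grip":0},{"linear":[0,0,-0.1],"delta_rot":[0,0,0],"grip":0},{"linear":[0,0,-0.1],"delta_rot":[0,0,0],"grip":0},{"linear":[0,0.064,-0.1],"delta_rot":[0,0,0],"grip":0},{"linear":[0,0.064,-0.1],"delta_rot":[0,0,0],"grip":0},{"linear":[0,0.064,-0.1],"delta_rot":[0,0,0],"grip":0}])

```text
t: 13.28
ee_pos: [0.4552, 0.23, 0.1004]
eef_rot: [0.0, 0.989, 0.15, -0.0]
wrist_force: [-0.2, 0.2, 0.3]
finger_gap: -0.0002
```

Run:
```python
from h import *
rel([bed(-.055,.054,.0575),bed(-.055,.054,.0525)])
cv2.imwrite("pics/side4.png",cv2.resize(capture("side")[200:330,260:400],None,fx=5,fy=4.5))
cv2.imwrite("pics/wrist4.png",capture("wrist"))
```

```text
at [0.4552 0.23   0.1004] rotvec [[0.955, 0.297, -0.001], [0.297, -0.955, -0.0], [-0.001, -0.0, -1.0]]
[0.4565 0.2288 0.0575] -> [0.0012 0.0021 0.0573]
[0.4565 0.2288 0.0525] -> [0.0012 0.0021 0.0639]
```

View pics/side4.png

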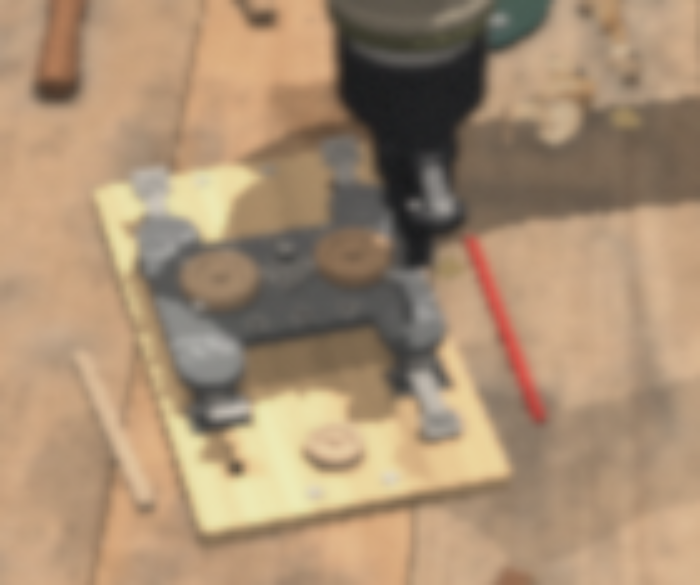

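View pics/wrist4.png

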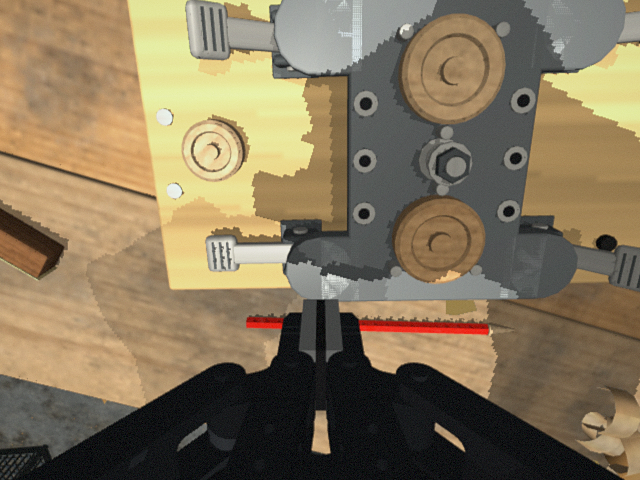

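The near left lever lies flat at side (435,410) and wrist (220,252), and the other three are still up. Next I press that foot again.

arm_command(moves=[{"linear":[0.001,0.001,0.056],"delta_rot":[0,0,0],"grip":0},{"linear":[0.001,0.001,0.056],"delta_rot":[0,0,0],"grip":0},{"linear":[0.001,0.001,0.06],"delta_rot":[0,0,0],"grip":0},{"linear":[0.001,0.001,0.063],"delta_rot":[0,0,0],"grip":0},{"linear":[0.001,0.001,0.065],"delta_rot":[0,0,0],"grip":0},{"linear":[0.001,0.001,0.066],"delta_rot":[0,0,0],"grip":0},{"linear":[0.001,0.001,0.066],"delta_rot":[0,0,0],"grip":0}])

```text
t: 14.25
ee_pos: [0.4566, 0.2298, 0.0522]
eef_rot: [-0.0, 0.989, 0.15, 0.0]
wrist_force: [-0.7, -0.6, 5.5]
finger_gap: 0.0004
```

arm_command(moves=[{"linear":[0,0,0.001],"delta_rot":[0,0,0],"grip":0},{"linear":[0,0,0.0015],"delta_rot":[0,0,0],"grip":0},{"linear":[0,0,0.0015],"delta_rot":[0,0,0],"grip":0},{"linear":[0,0,0.0015],"delta_rot":[0,0,0],"grip":0}])

```text
t: 14.75
ee_pos: [0.4566, 0.2298, 0.0519]
eef_rot: [-0.0, 0.989, 0.15, 0.001]
wrist_force: [-3.5, -1.2, 19.1]
finger_gap: -0.0003
```

arm_command(moves=[{"linear":[0,0,-0.04],"delta_rot":[0,0,0],"grip":0},{"linear":[0,0,-0.12],"delta_rot":[0,0,0],"grip":0},{"linear":[0,0,-0.2],"delta_rot":[0,0,0],"grip":0},{"linear":[0,0,-0.2],"delta_rot":[0,0,0],"grip":0},{"linear":[0,0,-0.2],"delta_rot":[0,0,0],"grip":0}])

```text
t: 15.38
ee_pos: [0.4563, 0.2292, 0.2006]
eef_rot: [0.0, 0.989, 0.15, 0.0]
wrist_force: [0.5, -0.5, -0.5]
finger_gap: 0.0
```

Run:
```python
from h import *
cv2.imwrite("pics/side5.png",cv2.resize(capture("side")[200:330,260:400],None,fx=5,fy=4.5))
cv2.imwrite("pics/wrist5.png",capture("wrist"))
```

```text
(no output)
```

View pics/wrist5.png

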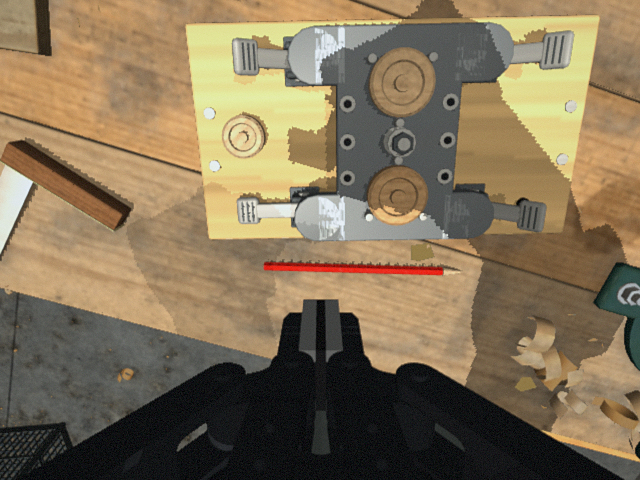

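View pics/side5.png

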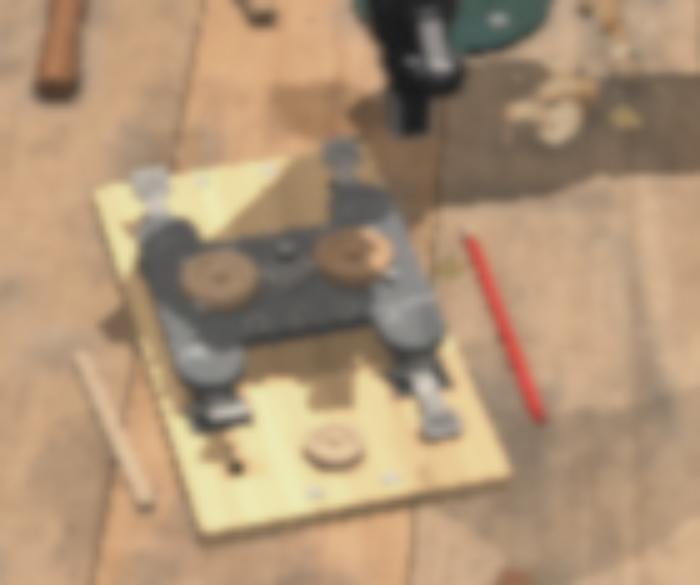

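The near left lever is flat at wrist (248,210), the other three are up, nothing has shifted, and the gripper is clear of everything. I am handing in.

```bash
python3 -c "
from rig import *
print(close_job())"
```

```text
the job is handed in; nothing more can be done
None
```

The near left corner was the one that rocked. I pressed its shim lever flat, the corner is now firm, and the job is handed in.

- **Finding the corner:** I pressed near right, far right, far left, then near left with the closed fingers. The first three stayed firm, with the fingertip stopping at about 52 mm under 8 to 33 N. Near left went down about 4 mm at only 2 to 3 N, then met its support at about 48 mm.
- **Setting the shim:** I pushed the near left lever down until it stopped at about 27 mm under 16 N.
- **Checking it:** I pressed near left again with about 19 N, and the fingertip stayed at 51.9 mm.

The last pictures show the near left lever flat, the other three up, the wheels and loose items apparently where they were, and the gripper well clear. The clock read about 15.5 s at the end.

- **Not measured:** I judged the lever angles and the plate's level only from pictures and fingertip height. The wrist force also read near zero while the lever was turning, and only showed load at its stop.
- **Failed check:** my first move call was refused because its rows left out the turn; nothing moved, and I sent it again with it included.

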